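Start three assay timers in order

TASK

Start the three assay timers one after another: with the fingertips, gently press the blue key, then the yellow key, then the red key, each all the way in so that it stays in. Only touch the keys: do not pinch, lift or push along any timer. Leave the spare timer with the green key unstarted and everything else on the bench where it stands.

Things in the scene. Friction and masses are not known exactly. Their poses are not given: they have to be found in the camera images.
- blue_timer: loose white bench timer with a blue key and a dark display, 70 mm (x) by 90 mm (y), body 23 mm high, 180 to 300 g, on four rubber feet. Origin: centre of its underside, on the bench; z up; the key is on its -x half, the display on its +x half
- blue_key_top (a point): centre of the flat top of the blue round start key, diameter 32 mm; 14 mm to -x of the middle of its timer, 37 mm above the bench when up, 31 mm when fully in; moves with the key
- blue_key (a joint): travel of the blue key in m: 0 = up (as at the start), 0.006 = fully in against its stop. It moves straight down into the timer under about 2.5 to 3 N (friction) to a stop and stays where it is left. Its soft cap gives another 1 mm per 2.5 N (4 mm at most) on top of this travel and springs back, so a press that reaches about 6 N has bottomed the key
- yellow_timer: loose white bench timer with a yellow key and a dark display, 70 mm (x) by 90 mm (y), body 23 mm high, 180 to 300 g, on four rubber feet. Origin: centre of its underside, on the bench; z up; the key is on its -x half, the display on its +x half
- yellow_key_top (a point): centre of the flat top of the yellow round start key, diameter 32 mm; 14 mm to -x of the middle of its timer, 37 mm above the bench when up, 31 mm when fully in; moves with the key
- yellow_key (a joint): travel of the yellow key in m: 0 = up (as at the start), 0.006 = fully in against its stop. It moves straight down into the timer under about 2.5 to 3 N (friction) to a stop and stays where it is left. Its soft cap gives another 1 mm per 2.5 N (4 mm at most) on top of this travel and springs back, so a press that reaches about 6 N has bottomed the key
- red_timer: loose white bench timer with a red key and a dark display, 70 mm (x) by 90 mm (y), body 23 mm high, 180 to 300 g, on four rubber feet. Origin: centre of its underside, on the bench; z up; the key is on its -x half, the display on its +x half
- red_key_top (a point): centre of the flat top of the red round start key, diameter 32 mm; 14 mm to -x of the middle of its timer, 37 mm above the bench when up, 31 mm when fully in; moves with the key
- red_key (a joint): travel of the red key in m: 0 = up (as at the start), 0.006 = fully in against its stop. It moves straight down into the timer under about 2.5 to 3 N (friction) to a stop and stays where it is left. Its soft cap gives another 1 mm per 2.5 N (4 mm at most) on top of this travel and springs back, so a press that reaches about 6 N has bottomed the key
- green_timer: loose white bench timer with a green key and a dark display, 70 mm (x) by 90 mm (y), body 23 mm high, 180 to 300 g, on four rubber feet. Origin: centre of its underside, on the bench; z up; the key is on its -x half, the display on its +x half; this is the spare one, not to be started
- green_key_top (a point): centre of the flat top of the green round start key, diameter 32 mm; 14 mm to -x of the middle of its timer, 37 mm above the bench when up, 31 mm when fully in; moves with the key
- green_key (a joint): travel of the green key in m: 0 = up (as at the start), 0.006 = fully in against its stop. It moves straight down into the timer under about 2.5 to 3 N (friction) to a stop and stays where it is left. Its soft cap gives another 1 mm per 2.5 N (4 mm at most) on top of this travel and springs back, so a press that reaches about 6 N has bottomed the key
- tube_rack: blue plastic micro-tube rack with white- and orange-capped tubes, 85 x 190 mm, 45 mm high. Loose; origin: centre of its underside.
- tip_box: pink box of yellow pipette tips, 85 x 120 mm, 59 mm high. Loose; origin: centre of its underside.
- white_jar: white plastic jar, diameter 72 mm, 90 mm high. Loose; origin: centre of its underside.
- amber_bottle: brown glass reagent bottle with a black cap, diameter 64 mm, 140 mm high. Loose; origin: centre of its underside.
- beaker: clear plastic beaker, diameter 64 mm, 65 mm high. Loose; origin: centre of its underside.
- marker: grey marker pen with an orange cap lying on the bench, 125 mm long along its x axis, 14 mm thick. Loose; origin: on its underside, about midway along it.
Not all that is in view belongs to the job. What is meant by the marker is not black, brown or pink, and is the larger of those in its own colour.

How it is judged:
By the outcome, as a careful person would: the job done as asked, in the order asked, and still so for the second after the job is handed in, with the robot touching nothing.
It also fails if it takes over 48 s, if anything falls off the work surface, if the arm or the gripper's body presses on something with over 40 N, if the wrist force passes 120 N, or if a joint passes its speed limit or range.

ROBOT

A 6-joint arm with a two-finger parallel gripper is mounted at the origin on the work surface. World frame = base frame: x ahead of the robot, y to its left, z up, the work surface at z = 0. Lengths are in m, angles in rad, forces in N, time in s.
With the tool pointing down it reaches from about 0.35 to 0.725 m from the base axis. Payload 4.3 kg.
Tool frame: the origin (TCP) lies at the very end of the fingers, on their centre line; the grasp point (between the pads) lies 19 mm behind it (r.grip_point_offset is the distance from the TCP to the grasp point, in m); z points along the fingers, y is the line along which they close (so a half turn about z gives the same grasp; the last joint's range is limited). The gripper opens to 85 mm and grips with 20 to 120 N. Pads are 22 mm wide; open, the fingers measure 114 mm over their backs; the gripper's body (76 mm by 85 mm) begins 54 mm behind the grasp point. The pads swing forward as they close: fully open they stand 13 mm farther back than shut.
Start: joints at [1.121, 0.377, 0.081, 1.274, 0, 1.46], TCP at [0.192, 0.542, 0.231] pointing down, gripper open.
Joint ranges: [-2.72, 2.72], [-0.84, 1.66], [-1.02, 1.22], [-1.77, 2.12], [-1.37, 1.28], [-3.14, 3.14]. Speed limits (rad/s): [2.57, 2.57, 3.14, 3.14, 3.14, 3.14].

INTERFACE

Orientations are given as a unit quaternion [w, x, y, z].
In Python, from cell import r gives the robot as it stands.
- The arm moves only by the tool jog_arm, never from a script. Its argument "targets" is one flat list of numbers, 4 for each row, row after row: the shift along the tool's x, y, z in m, then the turn about the tool's z in degrees. In form: [dx, dy, dz, twist, dx, dy, dz, twist, ...]. A call has 1 to 8 rows; each row shifts and turns the commanded pose from where the row before left it, along the tool's axes as they then stand; what a row does not reach is not made up. A row lasts 1/8 s, in which the tool goes at most 62.5 mm and 10.7 degrees, less where a joint would pass 70% of its speed; a pose out of reach is approached as far as the arm can. A call with a gripper value outside its range is refused whole. "hand" is the opening, from -1 (shut) to 1 (fully open), set as the call begins (left out, the last holds). The fingers move at their own pace and stop on an object; "newtons" is the grip in N (left out, the last holds). Time passes only in rows, so rows that do not move let the fingers close. It gives the time, the measured TCP pose, the force, the opening and the grip force at its end, in the units of the state.
- r.read_state(): the state, without advancing time (a new reading comes with each control period).
- r.camera(name): name is "scene" or "top" or "wrist"; returns the picture (400x640x3 uint8, red, green, blue); there is no depth.
- r.get_calibration(name): a dict with "fx", "fy", "cx", "cy" (pixels), "R" (3x3) and "t" (3): a world point X has camera coordinates R X + t; the wrist camera has in their place "hand_eye" (4x4, takes a point from camera to tool coordinates, whose origin is the TCP and whose axes are the flange's). Camera axes: x right, y down, z forward; pixel columns grow to the right and rows downward; lengths in m; the calibration is good to about 2 mm. A picture is of the moment at which its call begins: read the wrist's pose just before it. get_calibration takes no time and is no camera call.
- r.finish_job(): hands the job in; it is judged then, once.
The state is a dict: "t": time; "joint_positions": joint angles; "joint_velocities": joint speeds; "joint_efforts": joint torques, N m; "eef_pos": TCP position; "orientation": TCP orientation; "force": force on the tool from outside, world axes, zero at the start; "ft_torque": the same for the moment, N m; "grip_width": opening from 0.0 (shut) to 1.0 (fully open); "grasp_force": force on a finger pad.
Only numpy, scipy, OpenCV 4.12 (cv2) and the standard library are available. Lean on these libraries where they do the work, as an engineer would, in place of code of your own. Each camera call takes 0.05 s, during which the arm holds its last target. There are 200 camera calls.

## Working session

There is one attempt and no reset: what is moved stays moved. The work goes in short steps, Python scripts to look and compute and a tool call to move; the robot and the scene stay as the last step left them, time stands still between calls to the robot, and variables do not carry over. Pictures are saved under pics/ and viewed, at most 10 in all, crops included, and the job is handed in when it is done.

Besides the shell and the picture viewer there is one more tool, called after "Request:" by a JSON object that holds its "name" and its "arguments", one argument or row to a line. jog_arm: Moves the arm, as the interface text tells. Its arguments: {"type":"object","properties":{"targets":{"type":"array","items":{"type":"number"}},"hand":{"type":"number"},"newtons":{"type":"number"}},"required":["targets"]}

```bash
ls; mkdir -p pics; python3 - <<'E'
from cell import r
import cv2
s=r.read_state();print(s['t'],s['eef_pos'],s['orientation'],s['force'],s['grip_width'])
for n in("scene","top","wrist"):
    cv2.imwrite(f"pics/{n}0.png",r.camera(n)[:,:,::-1]);print(n,r.get_calibration(n))
E
```

```text
pics
0.0 [0.19134723 0.54154087 0.23037462] [-2.75052052e-04  1.69071651e-01  9.85603241e-01 -9.75813244e-04] [-0.07766131 -0.32619893  0.0998902 ] 1.0001206526418407
scene {'fx': 425.5408222117057, 'fy': 425.5408222117057, 'cx': 323.4713557545622, 'cy': 198.0835541959452, 'R': array([[ 3.48870971e-01,  9.37170581e-01,  5.89322443e-04],
       [ 7.94494405e-01, -2.95424722e-01, -5.30568444e-01],
       [-4.97059037e-01,  1.85568142e-01, -8.47641893e-01]]), 't': array([-0.13593919, -0.34745526,  1.45323183])}
top {'fx': 370.9948919985703, 'fy': 370.9948919985703, 'cx': 315.2301458527458, 'cy': 199.7974462307259, 'R': array([[-0.02645136, -0.99964741,  0.00232013],
       [-0.99825825,  0.02629203, -0.05281285],
       [ 0.05273323, -0.00371306, -0.99860173]]), 't': array([-0.03293772,  0.45900976,  0.94944519])}
wrist {'fx': 296.4899055073609, 'fy': 296.4899055073609, 'cx': 317.3016947081555, 'cy': 202.2806862876993, 'hand_eye': array([[ 1.56934263e-04, -9.55111433e-01, -2.96246731e-01,
         7.63420578e-02],
       [ 9.99999713e-01,  3.69331313e-04, -6.60997476e-04,
         7.07113036e-04],
       [ 7.40739441e-04, -2.96246542e-01,  9.55111217e-01,
        -1.42914880e-01],
       [ 0.00000000e+00,  0.00000000e+00,  0.00000000e+00,
         1.00000000e+00]])}
```

View pics/top0.png

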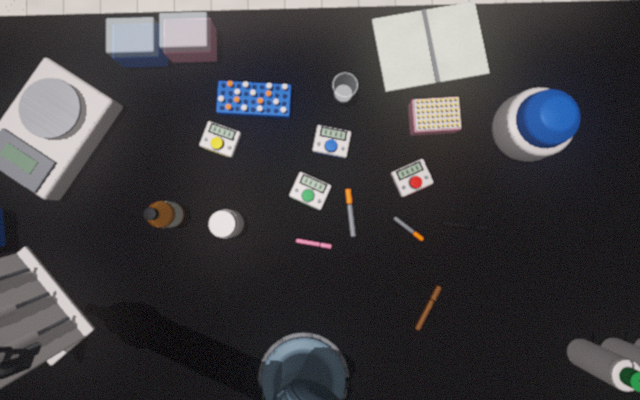

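View pics/scene0.png

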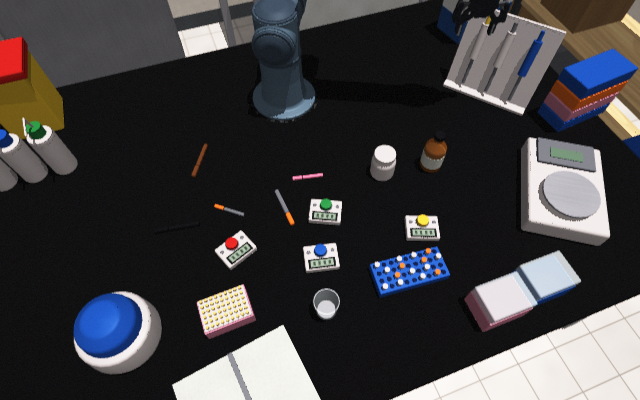

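The top view shows keys at blue (331,145), yellow (217,143), red (415,182) and green (308,196). In the scene view they are at (320,250), (423,220), (232,243) and (326,204). Next I triangulate them.

```bash
cat > h.py <<'E'
import numpy as np, cv2
from scipy.spatial.transform import Rotation as Ro
from cell import r
H={'blue':(100,125),'yellow':(22,35),'red':(0,8),'green':(50,80)}
def key(img,c,near,rad=14):
    hsv=cv2.cvtColor(img,cv2.COLOR_RGB2HSV); lo,hi=H[c]
    m=cv2.inRange(hsv,(lo,120,70),(hi,255,255))
    if c=='red': m|=cv2.inRange(hsv,(172,120,70),(180,255,255))
    d=np.zeros_like(m); cv2.circle(d,near,rad,255,-1); m&=d
    n,_,st,ce=cv2.connectedComponentsWithStats(m); i=1+st[1:,4].argmax()
    return ce[i],st[i,2:]
def ray(cal,uv,T=None):
    d=np.array([(uv[0]-cal['cx'])/cal['fx'],(uv[1]-cal['cy'])/cal['fy'],1])
    if T is None: return -cal['R'].T@cal['t'],cal['R'].T@d
    return T[:3,3],T[:3,:3]@d
def wristT(s):
    w,x,y,z=s['orientation']; T=np.eye(4); T[:3,:3]=Ro.from_quat([x,y,z,w]).as_matrix(); T[:3,3]=s['eef_pos']
    return T
def meet(a,b):
    (p,d),(q,e)=a,b; k=np.linalg.lstsq(np.c_[d,-e],q-p,rcond=None)[0]
    A,B=p+k[0]*d,q+k[1]*e; return (A+B)/2,np.linalg.norm(A-B)
def onz(a,z): return a[0]+a[1]*(z-a[0][2])/a[1][2]
E
python3 - <<'E'
from h import *
P={'blue':((331,145),(320,250)),'yellow':((217,143),(423,220)),'red':((415,182),(232,243)),'green':((308,196),(326,204))}
I={n:cv2.imread(f'pics/{n}0.png')[:,:,::-1].copy() for n in('top','scene')}
s=r.read_state();T=wristT(s)
for c,(a,b) in P.items():
    ka,sa=key(I['top'],c,a,11);kb,sb=key(I['scene'],c,b,11)
    A=ray(r.get_calibration('top'),ka);B=ray(r.get_calibration('scene'),kb)
    X,g=meet(A,B)
    print(c,ka.round(1),sa,kb.round(1),sb,X.round(4),round(g,4),'z35:',onz(A,.036)[:2].round(4),onz(B,.036)[:2].round(4),'reach',np.hypot(*X[:2]).round(3),'tool shift',(T[:3,:3].T@(X-T[:3,3])).round(4))
print(T[:3,:3].round(3))
E
```

```text
blue [330.7 145.3] [11 11 95] [319.9 249.4] [ 12  14 120] [ 0.5955 -0.0874  0.0326] 0.0017 z35: [ 0.5946 -0.0881] [ 0.5973 -0.0871] reach 0.602 tool shift [-0.5907 -0.4581  0.1986]
yellow [216.5 142.9] [ 12  11 107] [422.2 219.7] [ 12  12 116] [0.6095 0.2045 0.0325] 0.0021 z35: [0.6084 0.2025] [0.6112 0.204 ] reach 0.643 tool shift [-0.5066 -0.1783  0.1983]
red [415.4 181.9] [ 12  11 108] [231.  242.9] [ 13  13 129] [ 0.4959 -0.3007  0.0319] 0.001 z35: [ 0.4954 -0.3001] [ 0.4983 -0.3   ] reach 0.58 tool shift [-0.5678 -0.6924  0.1996]
green [308.  195.2] [10 10 60] [325.5 203.1] [11 11 94] [ 0.4693 -0.0254  0.0354] 0.0033 z35: [ 0.4688 -0.027 ] [ 0.4701 -0.024 ] reach 0.47 tool shift [-0.451  -0.4418  0.1957]
[[-0.943  0.333 -0.001]
 [ 0.333  0.943 -0.001]
 [ 0.    -0.002 -1.   ]]
```

View pics/wrist0.png

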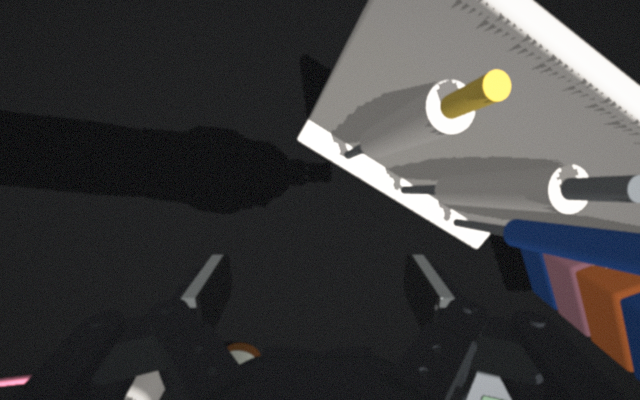

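The wrist view shows only the tool tray and the open fingers, with the closed-finger zone in the lower middle. Triangulated key heights of 32–35 mm, measured on blobs that include the cap sides, fit 37 mm. Now I move toward blue.

Request:
{"name": "jog_arm", "arguments": {
  "targets": [-0.04,-0.029,0,0,-0.04,-0.029,0,0,-0.04,-0.029,0,0,-0.04,-0.029,0,0,-0.04,-0.029,0,0,-0.04,-0.029,0,0,-0.04,-0.029,0,0,-0.04,-0.029,0,0],
  "hand": -1
}}

```text
t: 1.15
eef_pos: [0.4165, 0.2153, 0.2312]
orientation: [-0.0, 0.169, 0.986, 0.0]
force: [1.0, 0.4, 0.4]
grip_width: 0.002
grasp_force: 0.0
```

Request:
{"name": "jog_arm", "arguments": {
  "targets": [-0.04,-0.029,0.014,0,-0.04,-0.029,0.014,0,-0.04,-0.029,0.014,0,-0.04,-0.029,0.014,0,-0.04,-0.029,0.014,0,-0.04,-0.029,0.014,0,-0.04,-0.029,0.014,0,0,0,0,0]
}}

```text
t: 2.15
eef_pos: [0.6129, -0.0708, 0.1311]
orientation: [-0.001, 0.171, 0.985, -0.0]
force: [-1.0, 0.1, 0.2]
grip_width: 0.002
grasp_force: 0.0
```

```bash
python3 - <<'E'
from h import *
s=r.read_state();T=wristT(s);print(s['t'],s['eef_pos'],s['force'],s['grip_width'],s['joint_positions'],np.abs(s['joint_velocities']).max())
im=r.camera('wrist');cv2.imwrite('pics/w1.png',im[:,:,::-1])
cal=r.get_calibration('wrist');X=np.array([.596,-.0875,.037])
C=np.linalg.inv(T@cal['hand_eye'])@np.r_[X,1];print('pred px',C[0]/C[2]*cal['fx']+cal['cx'],C[1]/C[2]*cal['fy']+cal['cy'])
E
```

```text
2.15 [ 0.61288344 -0.07082885  0.13108603] [-1.03890439  0.08131236  0.23829554] 0.0017018220454626822 [-2.17584468e-01  5.06489214e-01  1.95923751e-02  1.08580181e+00
 -4.97752473e-04  1.26305462e-01] 0.04903049949983706
pred px 290.9595101125004 193.89323892571554
```

View pics/w1.png

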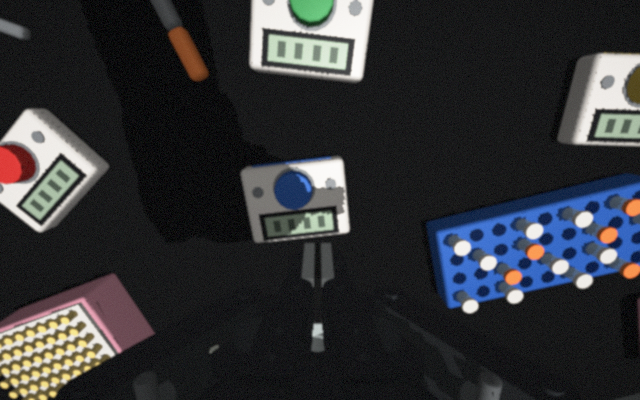

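The wrist view shows the blue key at (293,189), against a predicted (291,194). The shut fingertips are at (318,265), red is at the left edge (12,163), and the view is unobstructed.

```bash
python3 - <<'E'
from h import *
s=r.read_state();T=wristT(s);cal=r.get_calibration('wrist')
im=cv2.imread('pics/w1.png')[:,:,::-1].copy()
k,sz=key(im,'blue',(293,189),28);W=ray(cal,k,T@cal['hand_eye']);print(k,sz,'z37',onz(W,.036).round(4))
A=ray(r.get_calibration('top'),(330.7,145.3));B=ray(r.get_calibration('scene'),(319.9,249.4))
print(meet(A,W),meet(B,W))
X=onz(W,.036);print('diam',sz*np.linalg.norm(X-W[0])*.96/cal['fx'],'tool shift',(T[:3,:3].T@(X-T[:3,3])).round(4))
E
```

```text
[292.94285714 189.80737327] [  37   39 1085] z37 [ 0.5928 -0.0832  0.036 ]
(array([ 0.60249512, -0.09017883, -0.00577758]), np.float64(0.0010671352988707989)) (array([ 0.5942108 , -0.08529411,  0.02806999]), np.float64(0.001671057635470609))
diam [0.02969305 0.03129808 0.87072857] tool shift [ 0.0131 -0.0197  0.0959]
```

Request:
{"name": "jog_arm", "arguments": {
  "targets": [-0.008,-0.007,0.017,0,-0.008,-0.007,0.017,0,-0.006,-0.007,0.016,0,0,0,0,0]
}}

```text
t: 2.7
eef_pos: [0.6246, -0.0951, 0.081]
orientation: [-0.002, 0.169, 0.986, 0.0]
force: [-0.5, 0.6, -0.5]
grip_width: 0.004
grasp_force: 0.0
```

```bash
cat > look.py <<'E'
from h import *
import sys
def look(c,near,rad,name,old=None):
    s=r.read_state();T=wristT(s);cal=r.get_calibration('wrist')
    im=r.camera('wrist');cv2.imwrite(f'pics/{name}.png',im[:,:,::-1])
    k,sz=key(im,c,near,rad);W=ray(cal,k,T@cal['hand_eye']);X=onz(W,.036)
    print(s['t'],s['eef_pos'].round(4),s['force'].round(2),k.round(1),sz,X.round(4),'shift',(T[:3,:3].T@(X-T[:3,3])).round(4))
    return W
def scan(c,name):  # largest blob of colour in upper image
    return look(c,(320,130),130,name)
E
python3 - <<'E'
from look import *
W=look('blue',(320,180),80,'w2')
p=np.array([0.61288344,-0.07082885,0.13108603])
T=wristT(r.read_state());T[:3,3]=p;cal=r.get_calibration('wrist')
print(meet(W,ray(cal,(292.94,189.8),T@cal['hand_eye'])))
E
```

```text
2.7 [ 0.6246 -0.0951  0.081 ] [-0.51  0.6  -0.54] [314.7 181.2] [  48   49 1760] [ 0.5936 -0.0854  0.036 ] shift [ 0.0323 -0.0011  0.0451]
(array([ 0.59493044, -0.08591203,  0.02962513]), np.float64(1.7643420936962414e-05))
```

View pics/w2.png

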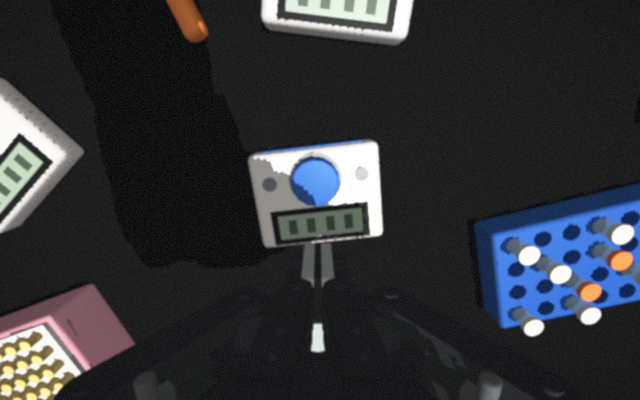

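The key is clear at (315,181) and the timer is undisturbed. I move above it and descend.

Request:
{"name": "jog_arm", "arguments": {
  "targets": [0.011,0,0.006,0,0.011,0,0.01,0,0.011,-0.001,0.01,0,0,0,0.006,0,0,0,0,0]
}}

```text
t: 3.38
eef_pos: [0.595, -0.0849, 0.0515]
orientation: [0.0, 0.169, 0.986, 0.0]
force: [0.1, 0.3, -0.6]
grip_width: 0.001
grasp_force: 0.0
```

Request:
{"name": "jog_arm", "arguments": {
  "targets": [0,0,0.003,0,0,0,0.003,0,0,0,0.003,0,0,0,0.003,0,0,0,0.002,0,0,0,0,0]
}}

```text
t: 4.12
eef_pos: [0.5946, -0.085, 0.0371]
orientation: [-0.0, 0.169, 0.986, 0.0]
force: [-0.4, -0.5, 0.2]
grip_width: 0.001
grasp_force: 0.0
```

Request:
{"name": "jog_arm", "arguments": {
  "targets": [0,0,0.0015,0,0,0,0.0015,0,0,0,0.0015,0,0,0,0.0015,0,0,0,0,0]
}}

```text
t: 4.75
eef_pos: [0.5948, -0.085, 0.0312]
orientation: [0.0, 0.169, 0.986, 0.0]
force: [-0.7, 1.0, 2.2]
grip_width: -0.001
grasp_force: 1.0
```

Request:
{"name": "jog_arm", "arguments": {
  "targets": [0,0,0.001,0,0,0,0.001,0,0,0,0,0]
}}

```text
t: 5.12
eef_pos: [0.5948, -0.085, 0.0295]
orientation: [0.0, 0.169, 0.986, 0.0]
force: [-0.6, 0.3, 3.9]
grip_width: -0.003
grasp_force: 1.9
```

Request:
{"name": "jog_arm", "arguments": {
  "targets": [0,0,0.001,0,0,0,0.001,0,0,0,0,0]
}}

```text
t: 5.5
eef_pos: [0.5949, -0.0851, 0.0279]
orientation: [0.0, 0.169, 0.986, 0.0]
force: [-2.2, 0.5, 7.0]
grip_width: 0.001
grasp_force: 3.8
```

7 N and rising at about 2 N/mm says it is bottomed. I add half a millimetre, lift, and travel to yellow.

Request:
{"name": "jog_arm", "arguments": {
  "targets": [0,0,0.0005,0,0,0,0,0,0,0,-0.01,0,0,0,-0.02,0,0,0,-0.02,0]
}}

```text
t: 6.12
eef_pos: [0.5941, -0.0848, 0.0768]
orientation: [-0.001, 0.169, 0.986, 0.0]
force: [0.1, 0.8, 0.8]
grip_width: 0.0
grasp_force: 0.0
```

Request:
{"name": "jog_arm", "arguments": {
  "targets": [0.0085,0.0465,-0.003,0,0.0085,0.0465,0,0,0.0085,0.0465,0,0,0.0085,0.0465,0,0,0.0085,0.0465,0,0,0.0085,0.0465,0,0,0,0,0,0]
}}

```text
t: 7.0
eef_pos: [0.6393, 0.1985, 0.0793]
orientation: [-0.0, 0.167, 0.986, 0.0]
force: [-0.3, -0.8, 0.6]
grip_width: -0.002
grasp_force: 0.0
```

```bash
python3 - <<'E'
from look import *
look('yellow',(320,170),80,'w3')
cv2.imwrite('pics/s3.png',r.camera('scene')[160:320,190:470,::-1].repeat(2,0).repeat(2,1))
E
```

```text
7.0 [0.6393 0.1985 0.0793] [-0.28 -0.8   0.55] [300.9 194.1] [ 25  26 271] [0.6132 0.197  0.036 ] shift [ 0.0241 -0.0101  0.0433]
```

View pics/w3.png

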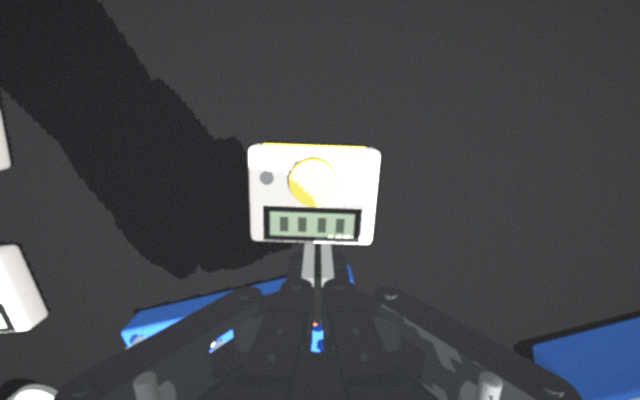

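View pics/s3.png

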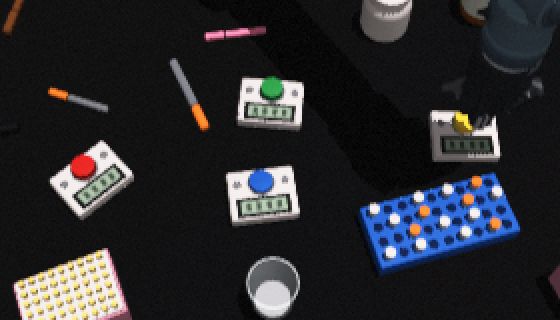

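The yellow cap centre is at (312,182), partly washed out, which gives a shift of about (0.031, -0.0025) and agrees with triangulation. The scene crop shows the blue key sitting low and nothing displaced.

Request:
{"name": "jog_arm", "arguments": {
  "targets": [0.011,0,0.006,0,0.01,-0.001,0.01,0,0.01,-0.0015,0.01,0,0,0,0.008,0,0,0,0.003,0,0,0,0.003,0,0,0,0,0]
}}

```text
t: 7.98
eef_pos: [0.6099, 0.2028, 0.0398]
orientation: [0.0, 0.169, 0.986, 0.0]
force: [0.6, 0.2, 0.4]
grip_width: 0.0
grasp_force: 0.0
```

Request:
{"name": "jog_arm", "arguments": {
  "targets": [0,0,0.0015,0,0,0,0.0015,0,0,0,0.0015,0,0,0,0.0015,0,0,0,0,0]
}}

```text
t: 8.6
eef_pos: [0.6097, 0.2031, 0.034]
orientation: [0.0, 0.169, 0.986, 0.0]
force: [-0.0, 0.4, 2.4]
grip_width: -0.0
grasp_force: 1.0
```

Request:
{"name": "jog_arm", "arguments": {
  "targets": [0,0,0.0015,0,0,0,0.0015,0,0,0,0.0015,0,0,0,0,0]
}}

```text
t: 9.1
eef_pos: [0.6097, 0.2031, 0.0295]
orientation: [0.0, 0.169, 0.986, 0.0]
force: [-0.3, -0.1, 5.0]
grip_width: -0.001
grasp_force: 1.9
```

Request:
{"name": "jog_arm", "arguments": {
  "targets": [0,0,0.001,0,0,0,0.0005,0,0,0,0,0]
}}

```text
t: 9.48
eef_pos: [0.6098, 0.2031, 0.0284]
orientation: [0.0, 0.169, 0.986, 0.0]
force: [-1.3, -0.3, 5.9]
grip_width: 0.004
grasp_force: 3.2
```

Request:
{"name": "jog_arm", "arguments": {
  "targets": [0,0,0.001,0,0,0,0,0]
}}

```text
t: 9.72
eef_pos: [0.6098, 0.2031, 0.0277]
orientation: [0.0, 0.169, 0.986, 0.0]
force: [-0.7, -0.2, 8.3]
grip_width: 0.001
grasp_force: 4.1
```

Request:
{"name": "jog_arm", "arguments": {
  "targets": [0,0,-0.01,0,0,0,-0.02,0,0,0,-0.02,0,0,0,-0.02,0,-0.009,-0.051,0,0,-0.009,-0.051,0,0,-0.009,-0.051,0,0,-0.009,-0.051,0,0]
}}

```text
t: 10.72
eef_pos: [0.5743, -0.0028, 0.0964]
orientation: [-0.001, 0.169, 0.986, -0.0]
force: [0.0, -0.0, -0.9]
grip_width: -0.005
grasp_force: 0.0
```

Request:
{"name": "jog_arm", "arguments": {
  "targets": [-0.009,-0.051,0,0,-0.009,-0.051,0,0,-0.009,-0.051,0,0,-0.01,-0.051,0,0,-0.01,-0.051,0.01,0,-0.01,-0.052,0.01,0,0,0,0,0]
}}

```text
t: 11.6
eef_pos: [0.5251, -0.3129, 0.0754]
orientation: [-0.001, 0.172, 0.985, 0.0]
force: [-0.5, 1.0, -0.4]
grip_width: 0.001
grasp_force: 0.0
```

```bash
python3 - <<'E'
from look import *
look('red',(320,170),80,'w4')
cv2.imwrite('pics/s4.png',r.camera('scene')[160:320,190:470,::-1].repeat(2,0).repeat(2,1))
E
```

```text
11.6 [ 0.5251 -0.3129  0.0754] [-0.53  0.98 -0.4 ] [318.8 181.2] [  49   49 1667] [ 0.4939 -0.3001  0.036 ] shift [0.0337 0.0015 0.0395]
```

View pics/w4.png

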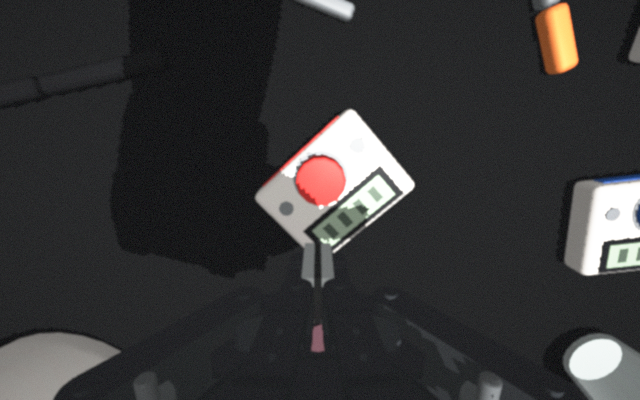

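View pics/s4.png

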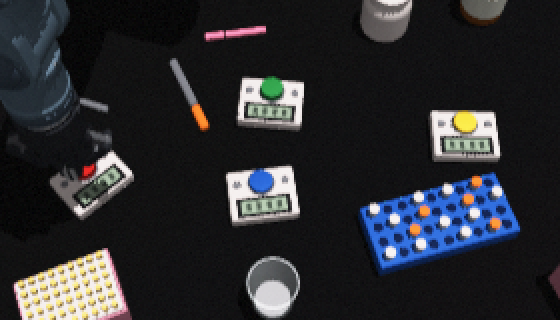

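Red is at (320,180), nearly dead ahead, with the shift about (0.034, 0.001). In the scene crop the blue and yellow timers have not moved.

Request:
{"name": "jog_arm", "arguments": {
  "targets": [0.012,0,0.005,0,0.011,0.001,0.009,0,0.011,0,0.009,0,0,0,0.008,0,0,0,0.003,0,0,0,0.003,0,0,0,0,0]
}}

```text
t: 12.58
eef_pos: [0.4955, -0.2975, 0.0397]
orientation: [0.0, 0.169, 0.986, 0.0]
force: [-0.6, 0.1, 0.5]
grip_width: -0.001
grasp_force: 0.0
```

Request:
{"name": "jog_arm", "arguments": {
  "targets": [0,0,0.0015,0,0,0,0.0015,0,0,0,0.0015,0,0,0,0.0015,0,0,0,0,0]
}}

```text
t: 13.2
eef_pos: [0.4954, -0.2977, 0.0339]
orientation: [0.0, 0.169, 0.986, -0.0]
force: [0.2, -0.4, 1.8]
grip_width: 0.004
grasp_force: 1.0
```

Request:
{"name": "jog_arm", "arguments": {
  "targets": [0,0,0.0015,0,0,0,0.0015,0,0,0,0.0015,0,0,0,0,0]
}}

```text
t: 13.7
eef_pos: [0.4953, -0.2977, 0.0294]
orientation: [0.0, 0.169, 0.986, -0.0]
force: [0.6, -0.7, 3.3]
grip_width: -0.0
grasp_force: 2.0
```

Request:
{"name": "jog_arm", "arguments": {
  "targets": [0,0,0.001,0,0,0,0.0005,0,0,0,0,0]
}}

```text
t: 14.08
eef_pos: [0.4954, -0.2977, 0.0283]
orientation: [0.0, 0.169, 0.986, -0.0]
force: [-1.2, 0.1, 6.5]
grip_width: 0.004
grasp_force: 3.4
```

Request:
{"name": "jog_arm", "arguments": {
  "targets": [0,0,0.001,0,0,0,0,0]
}}

```text
t: 14.32
eef_pos: [0.4954, -0.2977, 0.0275]
orientation: [0.0, 0.169, 0.986, -0.0]
force: [-1.9, 1.0, 8.9]
grip_width: -0.002
grasp_force: 4.3
```

Request:
{"name": "jog_arm", "arguments": {
  "targets": [0,0,-0.01,0,0,0,-0.03,0,0,0,-0.04,0,0,0,-0.05,0,0,0,-0.05,0,0,0,0,0,0,0,0,0]
}}

```text
t: 15.2
eef_pos: [0.4947, -0.2971, 0.206]
orientation: [-0.001, 0.169, 0.986, 0.0]
force: [-1.0, 0.1, -1.1]
grip_width: -0.002
grasp_force: 0.0
```

```bash
python3 - <<'E'
from h import *
s=r.read_state();print(s['t'],s['eef_pos'],s['force'])
P={'blue':((331,145),(320,250)),'yellow':((217,143),(423,220)),'red':((415,182),(232,243)),'green':((308,196),(326,204))}
for j,n in enumerate(('top','scene')):
    im=r.camera(n);old=cv2.imread(f'pics/{n}0.png')[:,:,::-1].copy();cv2.imwrite(f'pics/{n}9.png',im[:,:,::-1])
    for c in P:
        try: a=key(old,c,P[c][j],11);b=key(im,c,P[c][j],11);print(n,c,(b[0]-a[0]).round(2),a[1],b[1])
        except Exception as e: print(n,c,'hidden')
E
```

```text
15.2 [ 0.494676   -0.2970877   0.20602422] [-0.9590085   0.13961436 -1.06207111]
top blue [-0.11  0.1 ] [11 11 95] [12 12 96]
top yellow [0.47 0.1 ] [ 12  11 107] [11 11 99]
top red [-0.36  0.15] [ 12  11 108] [ 11  11 101]
top green [ 0.27 -0.2 ] [10 10 60] [10 10 56]
scene blue [-0.04  0.63] [ 12  14 120] [ 12  12 109]
scene yellow [-0.33  0.63] [ 12  12 116] [ 11  11 100]
scene red [0.44 0.77] [ 13  13 129] [ 12  11 108]
scene green [0. 0.] [11 11 94] [11 11 94]
```

View pics/scene9.png

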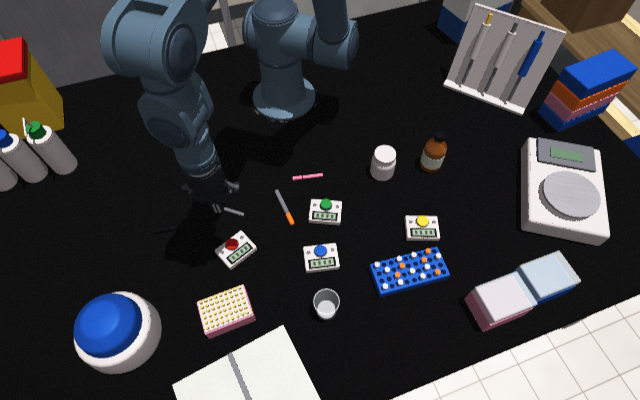

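The blue, yellow and red keys each sit lower by a similar amount (centroids 0.6–0.8 px down, cap sides shortened). Green at (326,203) is unchanged and nothing was displaced. The arm is clear, so I hand in.

```bash
python3 -c "
from cell import r
print(r.finish_job())"
```

```text
the job is handed in; nothing more can be done
None
```

I pressed the blue, yellow and red keys in that order, each to at least 7 N, and the after-pictures show all three lower and the green key unchanged; the job was handed in at about 15 s, with no verdict returned.

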